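# Set a collar on the flat of a drive shaft and hold it for tightening

## Task

First turn the bare D-shaped shaft of the white drive unit until its brass-coloured flat faces the red arrow at the front of the drive. Then take the dark steel collar with the red thumbscrew out of the parts tray, leaving the other parts in it and the things round about alone, and slide it down over the shaft, screw on the flat, until its top is flush with the end of the shaft. Draw it so that the screw's tip presses gently on the flat, and finish while still holding it like that in the gripper, ready for a colleague to tighten the screw: do not let go at the end.

Things in the scene. Friction and masses are not known exactly. Their poses are not given: they have to be found in the camera images.
- drive: white drive unit, 130 x 110 x 55 mm housing, fixed to the worktop. Origin: centre of its underside; z up; its front is its -x side (grey panel with a black knob that sticks out 14 mm) and carries a red arrow on its top between the shaft and the front edge. On top a round steel boss, 44 mm across, reaches z = 60 mm; the shaft stands upright on the unit's centre axis.
- shaft (a joint): angle of the drive's shaft about the vertical, rad: 0 = the flat faces the front of the drive (the red arrow), positive = turned counter-clockwise seen from above. Stops at -3 and 3. It turns freely apart from a small friction of 0.06 N m that keeps it where it is left.
- shaft_end (a point): centre of the shaft's upper end face, 116 mm above the drive's underside. Its frame turns with the shaft: -x points out of the flat, z up. The shaft is dark steel, 20 mm in diameter, bare for 55 mm below its end, end chamfered 1.5 mm. A small red line on the end face points to the flat.
- shaft_flat (a point): point in the middle of the shaft's ONE brass-coloured flat, 12 mm below the end; frame as shaft_end. The flat runs the whole length, 6.5 mm from the axis: the shaft is 16.5 mm across the flat, 20 mm elsewhere.
- parts_tray: grey open tray, 180 x 260 x 28 mm outside, walls and floor 4 mm, fixed to the worktop, with four loose parts lying apart on its floor. Origin: centre of its underside.
- collar: dark steel collar lying flat in the tray, a ring 38 mm outside diameter, 24 mm high, through bore 24 mm, edges of the bore chamfered 1.4 mm, about 90 g. Origin: centre of its underside, z along the bore (it can be used as it lies). The thumbscrew goes through its wall on its -x side at half height, so the sides at its +y and -y are free to grip.
- set_screw: the collar's thumbscrew, fixed in it: red knob 11 mm in diameter reaching to 31 mm from the bore axis at the collar's -x side, and a steel tip 7 mm in diameter (4.4 mm at its face). The collar only goes over the shaft with the screw on the flat (within about 0.2 rad), with 2 mm of play to the sides and 1.3 mm between tip and flat; drawing it along its own +x brings the tip onto the flat. Frame as the collar's.
- screw_tip (a point): centre of the screw tip's flat face inside the bore, 7.8 mm from the bore axis on the collar's -x side, 12 mm above its underside.
- collar_top (a point): centre of the collar's top face, 24 mm above its underside.
- spacer: white plastic ring, 38 mm in diameter, 18 mm high, in the tray; stays there. Origin: centre of its underside.
- bushing: brass bushing with a flange, 39 mm in diameter, 26 mm high, in the tray; stays there. Origin: centre of its underside.
- pulley: aluminium toothed pulley, 39 mm in diameter, 26 mm high, in the tray; stays there. Origin: centre of its underside.
- timer: small white digital timer, 66 x 66 x 21 mm, stands by; leave alone. Origin: centre of its underside.
- dropper_2: dropper bottle with yellow cap, 27 mm in diameter, 85 mm high, stands by; leave alone. Origin: centre of its underside.

How it is judged:
By the outcome, as a careful person would: the job done as asked, in the order asked, and still so for the second after the job is handed in, while the arm keeps its last pose, push and grip.
It also fails if it takes over 56 s, if anything falls off the work surface, if the arm or the gripper's body presses on something with over 40 N, if the wrist force passes 120 N, or if a joint passes its speed limit or range.

## Robot

A 6-joint arm with a two-finger parallel gripper is mounted at the origin on a cart in front of the work surface, level with it; the furniture and walls round the work are solid. World frame = base frame: x ahead of the robot, y to its left, z up, the work surface at z = 0. Lengths are in m, angles in rad, forces in N, time in s.
With the tool pointing down it reaches from about 0.3 to 1 m from the base axis. Payload 5.1 kg.
Tool frame: the origin (TCP) lies midway between the tips of the shut fingers; the grasp point (between the pads) lies arm.pinch_z behind it (arm.pinch_z is the distance from the TCP to the grasp point, in m); z points along the fingers, y is the line along which they close (so a half turn about z gives the same grasp; the last joint's range is limited). The gripper opens to 95 mm and grips with 3 to 60 N. Pads are 20 mm wide; open, the fingers measure 119 mm over their backs; the gripper's body (75 mm by 180 mm) begins 59 mm behind the grasp point.
Start: joints at [1.147, 0.124, 1.65, -0, 1.367, -0.083], TCP at [0.217, 0.613, 0.215] pointing down, gripper open.
Joint ranges: [-2.61, 2.61], [-1.02, 2.33], [0.03, 2.71], [-1.35, 4.49], [0.32, 2.68], [-2.91, 2.91]. Speed limits (rad/s): [2.57, 2.57, 3.14, 3.14, 3.14, 3.14].

## Interface

Orientations are given as a unit quaternion [w, x, y, z].
In Python, from station import arm gives the robot as it stands.
- The arm moves only by the tool servo_tool, never from a script. Its argument "rows" is a list of rows, each a list of 5 numbers: the shift along the world's x, y, z in mm, then the turn about the world's z in rad, then the gripper command: -1 is fully open, 1 is shut, values between are in proportion. A call has exactly 10 rows; each row is the pose to reach, as a shift and turn from the pose commanded when the call began; what a row does not reach only later rows make up. A row lasts 1/12 s, in which the tool goes at most 41.7 mm and 7.16 degrees, less where a joint would pass 70% of its speed; a pose out of reach is approached as far as the arm can. A call with a gripper value outside its range is refused whole. The fingers move at their own pace and stop on an object; the grip force is fixed at half the most. Time passes only in rows, so rows that repeat a pose let the fingers close, or fill a call up. It gives the time, the measured TCP pose, the force, the opening and the grip force at its end, in the units of the state.
- arm.state(): the state, without advancing time (a new reading comes with each control period).
- arm.camera(name): name is "scene" or "top" or "wrist"; returns a dict with "pixels" (420x560x3 uint8, red, green, blue), "vfov" (degrees; the focal length in pixels is half the picture's height over the tangent of half this angle, whatever the lens; pixels are square), "cx", "cy" (the principal point, pixels), "k1" (the pictures are not rectified: a ray, as slopes to the right and down, at radius r is drawn at 1 + k1 r^2 times it, then the intrinsics apply), "cam_to_world" (4x4, takes a point from camera to world coordinates). Camera axes: x right, y down, z forward; pixel columns grow to the right and rows downward; lengths in m; the calibration is good to about 2 mm. A picture is of the moment at which its call begins. There is no depth.
- arm.close_job(): hands the job in; it is judged then, once.
Trained networks look in the newest picture that a camera, given by its name, has taken for a name from the list of things; names that differ only in an ending like _2 or _b are one class to them, and where a whole thing is asked for, a point or a joint stands for the part that bears it (a point fixed in the world has none). Each returns a list of dicts, best first, with "confidence" (0 to 1); they miss things now and then, are a little off and sometimes report something else, mostly with a low value. They report only what shows in the picture. A call takes as long as a camera call.
- arm.search_frame(query, camera): "at" ([x, y, z] in m, in world coordinates, good to about 4 mm: the middle of the surface that is visible of it).
- arm.trace(query, camera): "region" (420x560 bool, what is visible of it).
- arm.landmark_of(query, camera): "at" ([x, y, z] in m, in world coordinates, good to about 4 mm: a listed point, or the origin of a listed thing).
The state is a dict: "time": time; "qpos": joint angles; "dq": joint speeds; "joint_torque": joint torques, N m; "ee_pos": TCP position; "orientation": TCP orientation; "wrist_force": force on the tool from outside, world axes, zero at the start; "moment": the same for the moment, N m; "gripper_width": finger opening in m; "grasp_force": force on a finger pad.
Only numpy, scipy, OpenCV 4.12 (cv2) and the standard library are available. Lean on these libraries where they do the work, as an engineer would, in place of code of your own. Each camera call takes 0.05 s, during which the arm holds its last target. There are 200 camera calls.

## Working session

There is one attempt and no reset: what is moved stays moved. The work goes in short steps, Python scripts to look and compute and a tool call to move; the robot and the scene stay as the last step left them, time stands still between calls to the robot, and variables do not carry over. Pictures are saved under pics/ and viewed, at most 10 in all, crops included, and the job is handed in when it is done.

Besides the shell and the picture viewer there is one more tool, called after "Call:" as name([rows], argument=value, ...), one row to a line, values as JSON. servo_tool: Moves the arm, as the interface text tells. Its arguments: {"type":"object","properties":{"rows":{"type":"array","items":{"type":"array","items":{"type":"number"}}}},"required":["rows"]}

```bash
mkdir -p pics; cat > h.py <<'E'
import numpy as np, cv2
from station import arm
def snap(name,fn=None):
    c=arm.camera(name)
    if fn: cv2.imwrite('pics/'+fn,c['pixels'][:,:,::-1])
    return c
def K(c):
    f=210/np.tan(np.radians(c['vfov'])/2); return np.array([[f,0,c['cx']],[0,f,c['cy']],[0,0,1.]]),np.array([c['k1'],0,0,0,0.])
def toplane(c,px,z):
    k,d=K(c); p=cv2.undistortPoints(np.array(px,float).reshape(-1,1,2),k,d).reshape(-1,2)
    T=np.array(c['cam_to_world']); r=np.c_[p,np.ones(len(p))]@T[:3,:3].T; o=T[:3,3]
    return o+r*((z-o[2])/r[:,2])[:,None]
def proj(c,P):
    T=np.linalg.inv(np.array(c['cam_to_world'])); k,d=K(c)
    return cv2.projectPoints(np.array(P,float).reshape(-1,1,3),cv2.Rodrigues(T[:3,:3])[0],T[:3,3],k,d)[0].reshape(-1,2)
E
python3 - <<'E'
from h import *
print(arm.state(), arm.pinch_z)
a=snap('scene'); b=snap('top','top0.png')
cv2.imwrite('pics/st.png',cv2.resize(np.vstack([a['pixels'],b['pixels']])[:,:,::-1],(400,600)))
cv2.imwrite('pics/scene0.png',a['pixels'][:,:,::-1])
for cam in('top','scene'):
  for q in ['drive','shaft_end','shaft_flat','parts_tray','collar','screw_tip','collar_top','set_screw','spacer','bushing','pulley','timer','dropper_2']:
    print(cam,q,[(np.round(r['at'],4).tolist(),round(r['confidence'],2)) for r in arm.landmark_of(q,cam)[:2]])
E
```

```text
{'time': 0.0, 'qpos': array([ 1.14739173e+00,  1.24516132e-01,  1.65164175e+00,  9.09718625e-06,
        1.36747303e+00, -8.25977703e-02]), 'dq': array([-0.00166214, -0.00207757, -0.0004666 ,  0.00092653, -0.00097388,
       -0.00064242]), 'joint_torque': array([ 1.51670756e-03, -4.17605495e+01, -3.59933996e+01,  7.75354332e-02,
        4.90937184e-02, -1.88101803e-04]), 'ee_pos': array([0.21702772, 0.61203724, 0.21339896]), 'orientation': array([-2.59411363e-04,  1.69580756e-01,  9.85515768e-01, -9.85571786e-04]), 'wrist_force': array([ 0.3610631 ,  0.16822534, -0.3353559 ]), 'moment': array([-0.0343877 , -0.01447575, -0.03316073]), 'grasp_force': 0.0, 'gripper_width': 0.09512132657706887} 0.0188
top drive [([0.5323, -0.1387, 0.0003], 0.79), ([0.5346, -0.1363, 0.1169], 0.4)]
top shaft_end [([0.5354, -0.1396, 0.1165], 0.51)]
top shaft_flat [([0.5318, -0.1473, 0.1039], 0.5)]
top parts_tray [([0.4831, 0.259, 0.0021], 0.91)]
top collar [([0.4435, 0.3165, 0.0054], 0.57)]
top screw_tip [([0.4496, 0.3206, 0.0009], 0.65), ([0.44, 0.3171, 0.0155], 0.52)]
top collar_top [([0.4455, 0.3214, 0.0
[... 320 characters left out ...]
], 0.42)]
scene drive [([0.5276, -0.1382, -0.0035], 0.96)]
scene shaft_end [([0.5244, -0.1406, 0.1181], 0.64)]
scene shaft_flat [([0.5278, -0.1486, 0.1058], 0.5)]
scene parts_tray [([0.4779, 0.2581, 0.0022], 0.59)]
scene collar [([0.4467, 0.3178, 0.0049], 0.71)]
scene screw_tip []
scene collar_top [([0.4444, 0.321, 0.0276], 0.55)]
scene set_screw []
scene spacer [([0.4505, 0.1882, 0.0058], 0.59)]
scene bushing [([0.5229, 0.3332, 0.0024], 0.58)]
scene pulley [([0.532, 0.2003, 0.0021], 0.67), ([0.5225, -0.1384, 0.1203], 0.54)]
scene timer [([0.4805, -0.3915, 0.0007], 0.71), ([0.5304, -0.137, 0.0018], 0.55)]
scene dropper_2 [([0.5274, -0.1397, -0.0033], 0.63), ([0.5826, -0.3613, -0.001], 0.56)]
```

View pics/top0.png

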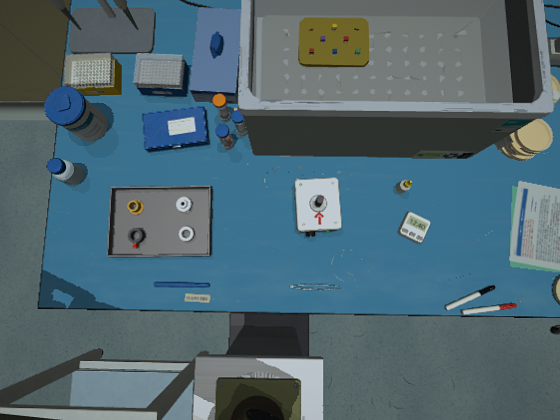

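View pics/scene0.png

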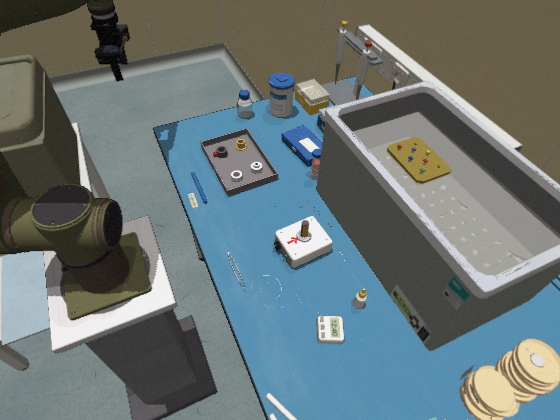

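The top picture shows the drive's shaft at (318,201), with the flat facing roughly -y. The tray is on the left, with the collar at (137,236) and its red screw towards the robot at (135,246). I'll stop above the tray on the way to the shaft.

Call:
servo_tool([
  [20, -30, 5, 0.1, -1],
  [50, -65, 10, 0.2, -1],
  [80, -100, 15, 0.3, -1],
  [110, -135, 20, 0.34, -1],
  [140, -170, 25, 0.34, -1],
  [170, -210, 30, 0.34, -1],
  [195, -245, 30, 0.34, -1],
  [215, -275, 30, 0.34, -1],
  [225, -290, 30, 0.34, -1],
  [225, -290, 30, 0.34, -1],
])

```text
time: 2.23
ee_pos: [0.4457, 0.3176, 0.2451]
orientation: [0.001, 0.004, 1.0, -0.001]
wrist_force: [0.6, 0.1, -0.3]
gripper_width: 0.0953
grasp_force: 0.0
```

```bash
python3 - <<'E'
from h import *
s=arm.state(); print(s['time'],s['ee_pos'],s['orientation'],s['qpos'])
c=snap('wrist','w1.png'); print(np.round(c['cam_to_world'],3))
for q in ['collar','screw_tip','collar_top','set_screw']:
    print(q,[(np.round(r['at'],4).tolist(),round(r['confidence'],2)) for r in arm.landmark_of(q,'wrist')[:2]])
t=snap('top'); print(toplane(t,[[255,155],[430,160]],0.0),np.array(t['cam_to_world'])[:3,3])
for h in(.15,.2,.25,.3): print(h,toplane(t,[[250,105],[400,110]],h)[:,:2])
E
```

```text
2.2333 [0.44567007 0.31762    0.24506239] [ 1.11804177e-03  3.83303070e-03  9.99991553e-01 -9.75843315e-04] [ 0.52259504 -0.12212508  1.84535424 -0.00284435  1.41741139 -1.04010196]
[[ 0.008  0.965  0.263  0.372]
 [ 1.    -0.007 -0.005  0.319]
 [-0.003  0.263 -0.965  0.415]
 [ 0.     0.     0.     1.   ]]
collar [([0.4442, 0.3217, 0.0013], 0.76)]
screw_tip [([0.4395, 0.3223, 0.0196], 0.69)]
collar_top [([0.4434, 0.3192, 0.0281], 0.67)]
set_screw []
[[ 6.65482458e-01  2.09267099e-02 -1.11022302e-16]
 [ 6.57016972e-01 -4.43598434e-01 -1.11022302e-16]] [ 0.37242505 -0.0534222   0.99585122]
0.15 [[ 0.74085917  0.02410188]
 [ 0.73199536 -0.32148846]]
0.2 [[ 0.71908028  0.01951927]
 [ 0.71074042 -0.30564251]]
0.25 [[ 0.69730138  0.01493666]
 [ 0.68948548 -0.28979656]]
0.3 [[ 0.67552248  0.01035406]
 [ 0.66823055 -0.27395062]]
```

View pics/w1.png

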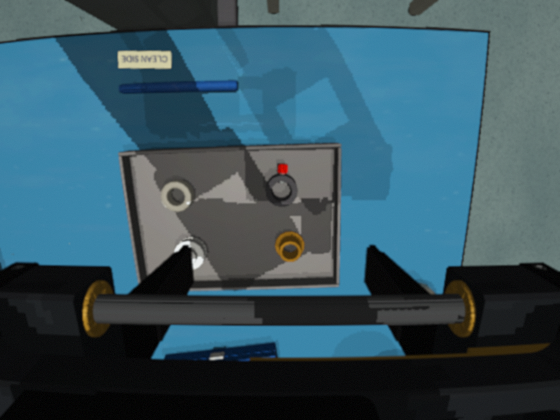

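The wrist view shows the collar at (281,188) with its red screw at (282,168), pointing almost straight at the robot, so its yaw is about 0. Next stop is the drive.

Call:
servo_tool([
  [5, -40, 0, 0, -1],
  [10, -80, 0, 0, -1],
  [15, -120, -5, 0, -1],
  [20, -160, -10, 0, -1],
  [30, -200, -15, 0, -1],
  [40, -240, -20, 0, -1],
  [50, -280, -25, 0, -1],
  [60, -320, -30, 0, -1],
  [70, -360, -35, 0, -1],
  [80, -400, -40, 0, -1],
])

```text
time: 3.37
ee_pos: [0.5227, -0.078, 0.2046]
orientation: [0.0, -0.001, 1.0, 0.0]
wrist_force: [0.7, 0.2, 0.4]
gripper_width: 0.0949
grasp_force: 0.0
```

Call:
servo_tool([
  [0, -20, 0, 0, -1],
  [0, -40, 0, 0, -1],
  [0, -55, 0, 0, -1],
  [0, -58, 0, 0, -1],
  [0, -58, 0, 0, -1],
  [0, -58, 0, 0, -1],
  [0, -58, 0, 0, -1],
  [0, -58, 0, 0, -1],
  [0, -58, 0, 0, -1],
  [0, -58, 0, 0, -1],
])

```text
time: 4.2
ee_pos: [0.5224, -0.1348, 0.2048]
orientation: [0.0, -0.0, 1.0, -0.0]
wrist_force: [0.4, 0.1, -0.6]
gripper_width: 0.0949
grasp_force: 0.0
```

```bash
python3 - <<'E'
from h import *
s=arm.state(); print(s['time'],s['ee_pos'],s['orientation'],s['qpos'])
c=snap('wrist','w2.png')
cv2.imwrite('pics/w2c.png',cv2.resize(c['pixels'][60:360,80:480,::-1],(800,600),interpolation=2))
for q in ['drive','shaft_end','shaft_flat']:
    print(q,[(np.round(r['at'],4).tolist(),round(r['confidence'],2)) for r in arm.landmark_of(q,'wrist')[:2]])
E
```

```text
4.2 [ 0.52235712 -0.13476077  0.20475098] [ 8.87003700e-05 -1.12749053e-04  9.99999990e-01 -1.19352681e-05] [-3.52024451e-01 -1.15610173e-01  1.90723577e+00  3.97472938e-05
  1.34979231e+00 -1.92305499e+00]
drive [([0.5291, -0.1449, 0.0009], 0.93)]
shaft_end [([0.5285, -0.1417, 0.1171], 0.91)]
shaft_flat [([0.5264, -0.1436, 0.1049], 0.61)]
```

View pics/w2c.png

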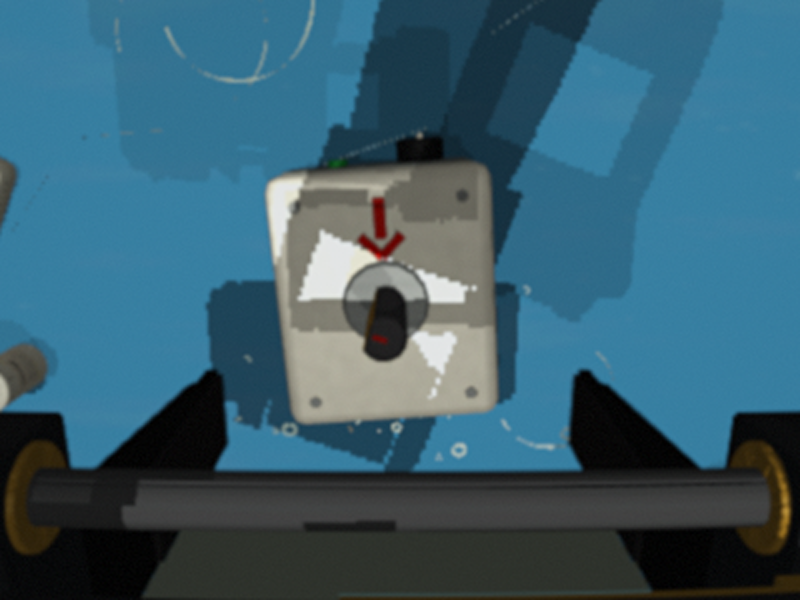

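The end face is at about crop (385,340), and its red line points left and slightly up, so the flat faces about -y. The drive is yawed slightly. I'll compute the angles.

```bash
python3 - <<'E'
from h import *
c=snap('wrist'); p=c['pixels'].astype(int)
f=lambda l:[[x/2+80-.25,y/2+60-.25] for x,y in l]
print('corners/arrow',np.round(toplane(c,f([[270,180],[490,165],[298,421],[496,406],[378,198],[381,258]]),.055),4).tolist())
sub=p[218:243,255:292]; red=(sub[...,0]>sub[...,1]*2)&(sub[...,0]>60); print(red.sum())
ys,xs=np.nonzero(red); w=sub[ys,xs,0].astype(float); P=toplane(c,np.c_[xs+255,ys+218],.116)[:,:2]; m=np.average(P,axis=0,weights=w)
u,s,v=np.linalg.svd(P-m); print('red',m,v[0],s, P.min(0),P.max(0))
d=(p.max(2)<75); sub=d[215:250,250:300]
for r in sub: print(''.join('#' if q else '.' for q in r))
print(np.round(toplane(c,f([[385,340],[364,342],[407,342],[385,361]]),.116),4).tolist())
E
```

```text
corners/arrow [[0.4699, -0.1952, 0.055], [0.4631, -0.0915, 0.055], [0.5932, -0.1868, 0.055], [0.5848, -0.0842, 0.055], [0.4786, -0.1442, 0.055], [0.5075, -0.143, 0.055]]
22
red [ 0.52954478 -0.14175046] [0.37236213 0.92808752] [0.00765455 0.00348654] [ 0.52767332 -0.14422796] [ 0.53106354 -0.1393685 ]
...##.......#######################........#......
...##........######################.......##......
....#........######################.......##......
....#.........#####################.......#.......
.....#.......######################...............
.....#.......######################......#........
.............######################.....#.........
............#######################....#..........
.......##....######################...............
........##...#####################................
.............#####################................
..............####################................
..............####################................
.............####....#############................
..............###.......##########................
..............#####.....########
[... 385 characters left out ...]
.......#############.....................
..................#########.......................
..................................................
..................................................
..................................................
..................................................
..................................................
..................................................
..................................................
..................................................
..................................................
..................................................
[[0.53, -0.14, 0.116], [0.5309, -0.1485, 0.116], [0.5309, -0.1311, 0.116], [0.539, -0.14, 0.116]]
```

Call:
servo_tool([
  [7, -4, -10, -0.1, -1],
  [7, -4, -25, -0.2, -1],
  [7, -4, -45, -0.3, -1],
  [7, -4, -65, -0.37, -1],
  [7, -4, -85, -0.37, -1],
  [7, -4, -105, -0.37, -1],
  [7, -4, -118, -0.37, -1],
  [7, -4, -125, -0.37, -1],
  [7, -4, -125, -0.37, 0],
  [7, -4, -125, -0.37, 0.2],
])

```text
time: 5.28
ee_pos: [0.5296, -0.1395, 0.0801]
orientation: [0.0, 0.184, 0.983, -0.0]
wrist_force: [0.7, -0.6, 0.3]
gripper_width: 0.0865
grasp_force: 0.0
```

Call:
servo_tool([
  [0, 0, 0, 0, 0.3],
  [0, 0, 0, 0, 0.35],
  [0, 0, 0, 0, 0.4],
  [0, 0, 0, 0, 0.45],
  [0, 0, 0, 0, 0.5],
  [0, 0, 0, 0, 0.55],
  [0, 0, 0, 0, 0.6],
  [0, 0, 0, 0, 0.7],
  [0, 0, 0, 0, 0.8],
  [0, 0, 0, 0, 1],
])

```text
time: 6.12
ee_pos: [0.5292, -0.1394, 0.0796]
orientation: [-0.0, 0.184, 0.983, -0.0]
wrist_force: [0.2, 0.2, 0.4]
gripper_width: 0.0205
grasp_force: 0.0
```

Call:
servo_tool([
  [0, 0, 0, 0, 1],
  [0, 0, 0, 0, 1],
  [0, 0, 0, 0, 1],
  [0, 0, 0, 0, 1],
  [0, 0, 0, 0, 1],
  [0, 0, 0, 0, 1],
  [0, 0, 0, 0, 1],
  [0, 0, 0, 0, 1],
  [0, 0, 0, 0, 1],
  [0, 0, 0, 0, 1],
])

```text
time: 6.95
ee_pos: [0.5294, -0.139, 0.0796]
orientation: [0.0, 0.184, 0.983, 0.0]
wrist_force: [1.9, 4.7, -1.2]
gripper_width: 0.0164
grasp_force: 30.0
```

```bash
python3 - <<'E'
from h import *
s=arm.state(); print(s['ee_pos'],s['orientation'],s['moment'],s['wrist_force'],s['gripper_width'],s['qpos'])
E
```

```text
[ 0.52940667 -0.13897854  0.07961137] [7.26768356e-05 1.84369996e-01 9.82856813e-01 4.28717392e-04] [ 0.77624644 -0.3094265   0.04517802] [ 1.89603094  4.66963758 -1.15158703] 0.016401848489746997 [-3.55275699e-01  2.30142259e-02  1.99562199e+00  9.64810706e-04
  1.12295829e+00 -1.55562811e+00]
```

Call:
servo_tool([
  [0, 0.1, 0, -0.08, 1],
  [0.1, 0.1, 0, -0.16, 1],
  [0.2, 0.1, 0, -0.24, 1],
  [0.3, 0, 0, -0.32, 1],
  [0.4, 0, 0, -0.4, 1],
  [0.5, -0.1, 0, -0.48, 1],
  [0.6, -0.2, 0, -0.56, 1],
  [0.7, -0.3, 0, -0.64, 1],
  [0.8, -0.4, 0, -0.7, 1],
  [0.8, -0.4, 0, -0.7, 1],
])

```text
time: 7.78
ee_pos: [0.5307, -0.1392, 0.0796]
orientation: [0.0, 0.511, 0.859, 0.001]
wrist_force: [4.1, 4.8, -2.3]
gripper_width: 0.016
grasp_force: 30.0
```

Call:
servo_tool([
  [0.2, 0, 0, -0.08, 1],
  [0.3, 0, 0, -0.16, 1],
  [0.4, -0.1, 0, -0.24, 1],
  [0.5, -0.1, 0, -0.32, 1],
  [0.6, -0.2, 0, -0.4, 1],
  [0.7, -0.3, 0, -0.43, 1],
  [0.7, -0.3, 0, -0.43, 1],
  [0.7, -0.3, 0, -0.43, 1],
  [0.7, -0.3, 0, -0.43, 1],
  [0.7, -0.3, 0, -0.43, 1],
])

```text
time: 8.62
ee_pos: [0.5313, -0.1397, 0.0796]
orientation: [0.0, 0.682, 0.731, 0.001]
wrist_force: [3.5, 4.9, -1.4]
gripper_width: 0.0167
grasp_force: 30.0
```

```bash
python3 - <<'E'
from h import *
s=arm.state(); print(s['ee_pos'],s['orientation'],s['moment'],s['wrist_force'],s['gripper_width'],s['qpos'])
E
```

```text
[ 0.53129448 -0.13969098  0.07960886] [1.94104042e-04 6.82051586e-01 7.31303665e-01 7.38789573e-04] [ 0.75648462 -0.54711199 -0.02390495] [ 3.50232583  4.85589047 -1.41578552] 0.01669517241319678 [-3.55480520e-01  2.68011697e-02  1.99176033e+00  1.34774272e-03
  1.12210450e+00 -4.25731658e-01]
```

Call:
servo_tool([
  [0, 0, 0, 0, 0.3],
  [0, 0, 0, 0, -0.2],
  [0, 0, 0, 0, -0.6],
  [0, 0, 0, 0, -0.6],
  [0, 0, 20, 0, -0.6],
  [0, 0, 50, 0, -0.6],
  [-5, 0, 85, 0.1, -0.8],
  [-10, 0, 120, 0.22, -1],
  [-15, 0, 140, 0.34, -1],
  [-15, 0, 140, 0.46, -1],
])

```text
time: 9.45
ee_pos: [0.518, -0.1416, 0.2267]
orientation: [0.005, 0.495, 0.869, 0.0]
wrist_force: [0.7, 0.1, -0.1]
gripper_width: 0.0775
grasp_force: 0.0
```

Call:
servo_tool([
  [0, 0, 0, 0.12, -1],
  [0, 0, 0, 0.24, -1],
  [0, 0, 0, 0.36, -1],
  [0, 0, 0, 0.48, -1],
  [0, 0, 0, 0.6, -1],
  [0, 0, 0, 0.72, -1],
  [0, 0, 0, 0.84, -1],
  [0, 0, 0, 0.96, -1],
  [0, 0, 0, 1.04, -1],
  [0, 0, 0, 1.04, -1],
])

```text
time: 10.28
ee_pos: [0.5156, -0.1404, 0.2197]
orientation: [-0.0, -0.0, 1.0, -0.0]
wrist_force: [-0.3, 0.0, 0.1]
gripper_width: 0.0953
grasp_force: 0.0
```

```bash
python3 - <<'E'
from h import *
s=arm.state(); print(s['time'],s['ee_pos'],s['orientation'])
c=snap('wrist','w3.png')
cv2.imwrite('pics/w3c.png',cv2.resize(c['pixels'][100:300,140:407,::-1],(800,600),interpolation=2))
for q in ['drive','shaft_end','shaft_flat']:
    print(q,[(np.round(r['at'],4).tolist(),round(r['confidence'],2)) for r in arm.landmark_of(q,'wrist')[:2]])
E
```

```text
10.2833 [ 0.5155704  -0.1404478   0.21966131] [-1.54064083e-04 -7.34940024e-05  9.99999947e-01 -2.76678977e-04]
drive [([0.5294, -0.143, 0.0019], 0.62)]
shaft_end [([0.5287, -0.142, 0.1153], 0.69)]
shaft_flat [([0.522, -0.1398, 0.1029], 0.65)]
```

View pics/w3c.png

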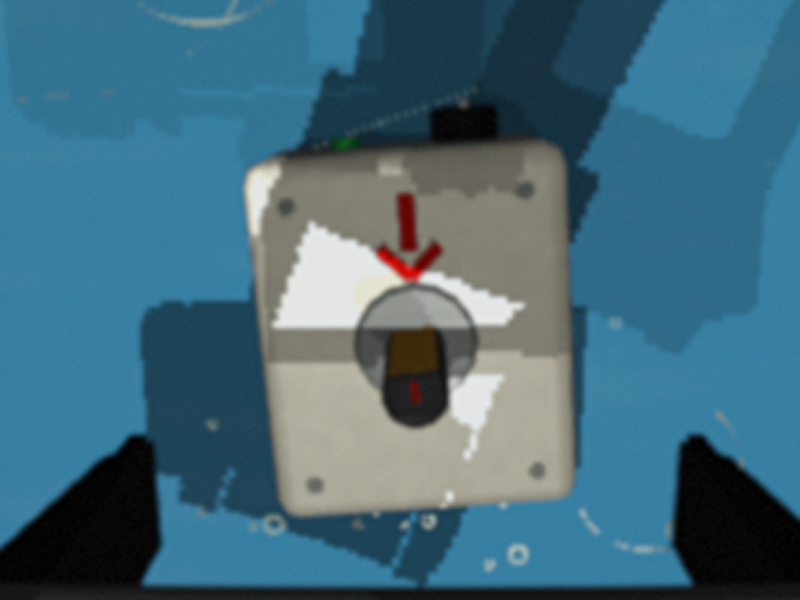

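The flat at (413,350) now faces the arrow, parallel to the drive's front edge. Now to the collar.

Call:
servo_tool([
  [-7, 41, 0, 0, -1],
  [-14, 82, 0, 0, -1],
  [-21, 122, 0, 0, -1],
  [-28, 162, 0, 0, -1],
  [-34, 202, 0, 0, -1],
  [-41, 242, 0, 0, -1],
  [-48, 282, 0, 0, -1],
  [-55, 322, 0, 0, -1],
  [-62, 362, 0, 0, -1],
  [-68, 400, -5, 0, -1],
])

```text
time: 11.32
ee_pos: [0.4475, 0.2622, 0.216]
orientation: [0.001, 0.001, 1.0, 0.001]
wrist_force: [0.7, 0.2, -0.1]
gripper_width: 0.0949
grasp_force: 0.0
```

Call:
servo_tool([
  [-2, 30, -5, 0, -1],
  [-4, 52, -20, 0, -1],
  [-4, 60, -40, 0, -1],
  [-4, 60, -60, 0, -1],
  [-4, 60, -75, 0, -1],
  [-4, 60, -75, 0, -1],
  [-4, 60, -75, 0, -1],
  [-4, 60, -75, 0, -1],
  [-4, 60, -75, 0, -1],
  [-4, 60, -75, 0, -1],
])

```text
time: 12.15
ee_pos: [0.4447, 0.3202, 0.1413]
orientation: [0.001, 0.001, 1.0, 0.001]
wrist_force: [0.2, 0.0, 0.2]
gripper_width: 0.0952
grasp_force: 0.0
```

```bash
python3 - <<'E'
from h import *
s=arm.state(); print(s['time'],s['ee_pos'],s['orientation'])
c=snap('wrist','w4.png'); np.save('w4.npy',c,allow_pickle=True)
cv2.imwrite('pics/w4c.png',cv2.resize(c['pixels'][100:300,140:407,::-1],(800,600),interpolation=2))
for q in ['collar','collar_top','screw_tip']:
    print(q,[(np.round(r['at'],4).tolist(),round(r['confidence'],2)) for r in arm.landmark_of(q,'wrist')[:2]])
p=c['pixels'].astype(int); red=((p[...,0]>90)&(p[...,0]>2*p[...,1])).astype(np.uint8)
n,l,st,ce=cv2.connectedComponentsWithStats(red); i=1+np.argmax(st[1:,4]); print(st[i],ce[i],toplane(c,ce[i],.016))
E
```

```text
12.15 [0.44470867 0.32020384 0.14134957] [1.21140076e-03 6.82012057e-04 9.99998788e-01 7.01256438e-04]
collar [([0.4478, 0.3209, 0.0036], 0.64)]
collar_top [([0.4447, 0.3188, 0.0272], 0.9)]
screw_tip [([0.4371, 0.324, 0.0183], 0.73)]
[273 177  15  14 178] [280.03932584 183.68539326] [[0.42114663 0.32209932 0.016     ]]
```

View pics/w4c.png

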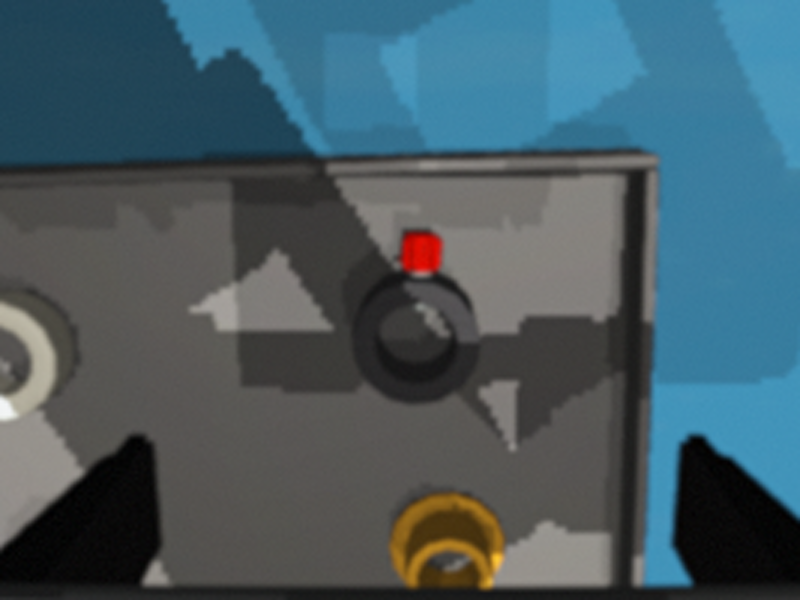

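```bash
python3 - <<'E'
from h import *
c=np.load('w4.npy',allow_pickle=True).item()
f=lambda l:[[x/2.996+140-.3,y/3+100-.3] for x,y in l]
print(np.round(toplane(c,f([[417,338],[356,338],[479,338],[417,275],[417,403],[376,330],[460,330]]),.028),4).tolist())
for y in(.318,.319,.320,.321):
  print(y)
  for x in (.443,.445): print(np.round((proj(c,[[x,y,.028],[x,y+.019,.028],[x,y-.019,.028],[x+.019,y,.028],[x+.019,y,.004],[x-.019,y,.028]])-[139.7,99.7])*3).tolist())
E
```

```text
[[0.4445, 0.321, 0.028], [0.4444, 0.3032, 0.028], [0.4445, 0.3391, 0.028], [0.4258, 0.3211, 0.028], [0.4644, 0.321, 0.028], [0.442, 0.3091, 0.028], [0.4421, 0.3336, 0.028]]
0.318
[[407.0, 333.0], [472.0, 333.0], [342.0, 333.0], [407.0, 395.0], [408.0, 372.0], [407.0, 269.0]]
[[407.0, 340.0], [472.0, 340.0], [342.0, 340.0], [407.0, 402.0], [408.0, 378.0], [407.0, 276.0]]
0.319
[[411.0, 333.0], [476.0, 333.0], [345.0, 333.0], [411.0, 395.0], [411.0, 372.0], [410.0, 269.0]]
[[411.0, 340.0], [476.0, 340.0], [346.0, 340.0], [411.0, 402.0], [411.0, 378.0], [410.0, 276.0]]
0.32
[[414.0, 333.0], [479.0, 333.0], [349.0, 333.0], [414.0, 395.0], [414.0, 372.0], [414.0, 269.0]]
[[414.0, 340.0], [479.0, 340.0], [349.0, 340.0], [414.0, 402.0], [414.0, 378.0], [414.0, 276.0]]
0.321
[[417.0, 333.0], [483.0, 333.0], [352.0, 333.0], [418.0, 395.0], [417.0, 372.0], [417.0, 269.0]]
[[417.0, 340.0], [483.0, 340.0], [352.0, 340.0], [418.0, 402.0], [417.0, 378.0], [417.0, 276.0]]
```

Collar at about (0.4445, 0.321), yaw about -0.05. Descending with the fingers partly closed so they clear the tray wall.

Call:
servo_tool([
  [0, 0.7, -10, -0.05, -0.26],
  [0, 0.7, -30, -0.05, -0.26],
  [0, 0.7, -50, -0.05, -0.26],
  [0, 0.7, -70, -0.05, -0.26],
  [0, 0.7, -90, -0.05, -0.26],
  [0, 0.7, -110, -0.05, -0.26],
  [0, 0.7, -122, -0.05, -0.26],
  [0, 0.7, -130, -0.05, -0.26],
  [0, 0.7, -133, -0.05, -0.26],
  [0, 0.7, -133, -0.05, -0.26],
])

```text
time: 13.18
ee_pos: [0.4438, 0.3205, 0.0064]
orientation: [-0.0, 0.025, 1.0, -0.0]
wrist_force: [0.2, -0.4, 0.3]
gripper_width: 0.0601
grasp_force: 0.0
```

Call:
servo_tool([
  [0, 0, 0, 0, -0.1],
  [0, 0, 0, 0, 0.0],
  [0, 0, 0, 0, 0.1],
  [0, 0, 0, 0, 0.15],
  [0, 0, 0, 0, 0.2],
  [0, 0, 0, 0, 0.3],
  [0, 0, 0, 0, 0.5],
  [0, 0, 0, 0, 1],
  [0, 0, 0, 0, 1],
  [0, 0, 0, 0, 1],
])

```text
time: 14.02
ee_pos: [0.444, 0.3207, 0.0071]
orientation: [0.0, 0.025, 1.0, 0.0]
wrist_force: [-2.3, -0.1, 4.3]
gripper_width: 0.0375
grasp_force: 30.0
```

Call:
servo_tool([
  [0, 0, 8, 0, 1],
  [0, 0, 20, 0, 1],
  [0, 0, 40, 0, 1],
  [0, 0, 65, 0, 1],
  [0, 0, 90, 0, 1],
  [0, 0, 115, 0, 1],
  [0, 0, 140, 0, 1],
  [0, 0, 155, 0, 1],
  [0, 0, 160, 0, 1],
  [0, 0, 160, 0, 1],
])

```text
time: 14.85
ee_pos: [0.4446, 0.3212, 0.169]
orientation: [0.002, 0.025, 1.0, 0.001]
wrist_force: [0.2, 0.0, -1.3]
gripper_width: 0.0378
grasp_force: 30.0
```

```bash
python3 - <<'E'
from h import *
s=arm.state(); print(s['time'],s['ee_pos'],s['orientation'],s['gripper_width'],s['wrist_force'])
c=snap('wrist','w5.png'); np.save('w5.npy',c,allow_pickle=True)
for q in ['collar','collar_top','screw_tip']:
    print(q,[(np.round(r['at'],4).tolist(),round(r['confidence'],2)) for r in arm.landmark_of(q,'wrist')[:2]])
p=c['pixels'].astype(int); red=((p[...,0]>90)&(p[...,0]>2*p[...,1])).astype(np.uint8)
n,l,st,ce=cv2.connectedComponentsWithStats(red); i=1+np.argmax(st[1:,4]); print(st[i],ce[i],toplane(c,ce[i],s['ee_pos'][2]-.0031+.012))
cv2.imwrite('pics/w5c.png',cv2.resize(c['pixels'][200:380,160:400,::-1],(800,600),interpolation=2))
E
```

```text
14.85 [0.44464876 0.32115374 0.1690349 ] [0.00169319 0.02538317 0.99967578 0.00107653] 0.037833312055272406 [ 0.20258385  0.02894157 -1.28948871]
collar [([0.4468, 0.3203, 0.163], 0.7)]
collar_top [([0.4478, 0.3229, 0.1903], 0.81)]
screw_tip []
[268 222  23  20 410] [278.93170732 231.02439024] [[0.42254356 0.32297667 0.1779349 ]]
```

View pics/w5c.png

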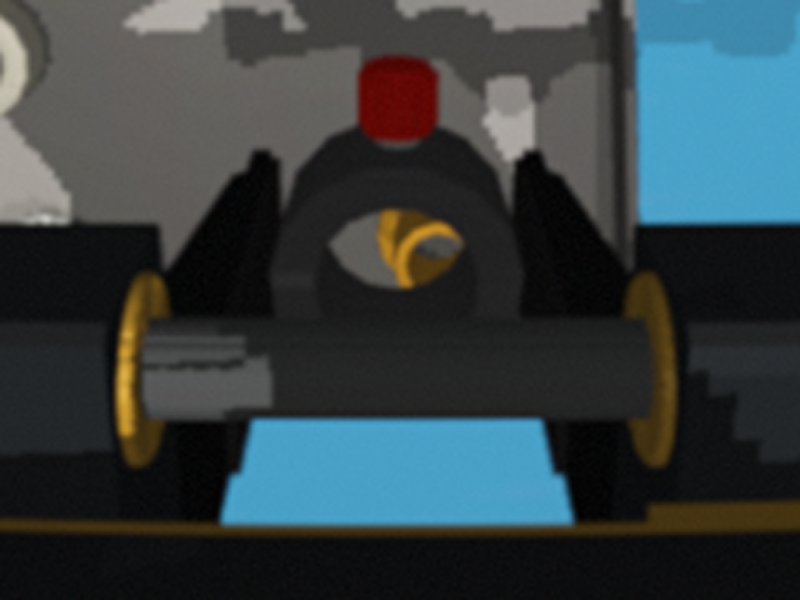

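The collar is held straight: its ring spans crop x 270–523 and the red knob is centred at x=398, in line with the tool. I'll work out the collar's offset from the TCP in the hand.

```bash
python3 - <<'E'
from h import *
c=np.load('w5.npy',allow_pickle=True).item()
f=lambda l:[[x/3.3333+160-.35,y/3.3333+200-.35] for x,y in l]
print(np.round(toplane(c,f([[397,168],[395,208],[270,285],[523,285],[330,245],[463,245]]),.19),4).tolist())
print(np.round(toplane(c,f([[398,57],[398,140],[358,100],[438,100]]),.178),4).tolist())
print(np.round(c['cam_to_world'],4).tolist())
E
```

```text
[[0.4282, 0.3226, 0.19], [0.4343, 0.322, 0.19], [0.4456, 0.303, 0.19], [0.4475, 0.3402, 0.19], [0.4396, 0.3122, 0.19], [0.4406, 0.3316, 0.19]]
[[0.4151, 0.3234, 0.178], [0.4282, 0.3228, 0.178], [0.4215, 0.317, 0.178], [0.4221, 0.3291, 0.178]]
[[0.0507, 0.9634, 0.2634, 0.3711], [0.9987, -0.0493, -0.0122, 0.3252], [0.0012, 0.2637, -0.9646, 0.3389], [0.0, 0.0, 0.0, 1.0]]
```

Call:
servo_tool([
  [7, -40, 0, 0.03, 1],
  [14, -80, 0, 0.06, 1],
  [21, -120, 0, 0.09, 1],
  [28, -160, 0, 0.118, 1],
  [35, -200, 0, 0.118, 1],
  [42, -240, 0, 0.118, 1],
  [49, -280, 0, 0.118, 1],
  [56, -320, 0, 0.118, 1],
  [63, -360, 0, 0.118, 1],
  [70, -395, 0, 0.118, 1],
])

```text
time: 15.88
ee_pos: [0.5128, -0.0767, 0.1651]
orientation: [-0.001, -0.033, 0.999, 0.0]
wrist_force: [0.8, 0.1, -0.5]
gripper_width: 0.0378
grasp_force: 30.0
```

Call:
servo_tool([
  [5, -27, 0, 0, 1],
  [9, -50, 0, 0, 1],
  [12, -62, 0, 0, 1],
  [13, -67, -5, 0, 1],
  [13, -67, -15, 0, 1],
  [13, -67, -25, 0, 1],
  [13, -67, -30, 0, 1],
  [13, -67, -30, 0, 1],
  [13, -67, -30, 0, 1],
  [13, -67, -30, 0, 1],
])

```text
time: 16.72
ee_pos: [0.5269, -0.1407, 0.1368]
orientation: [0.0, -0.034, 0.999, -0.0]
wrist_force: [0.2, -0.0, -0.4]
gripper_width: 0.0373
grasp_force: 30.0
```

```bash
python3 - <<'E'
from h import *
s=arm.state(); print(s['time'],s['ee_pos'],s['orientation'],s['gripper_width'],s['wrist_force'])
c=snap('wrist','w6.png'); np.save('w6.npy',c,allow_pickle=True)
cv2.imwrite('pics/w6c.png',cv2.resize(c['pixels'][200:380,160:400,::-1],(800,600),interpolation=2))
E
```

```text
16.7167 [ 0.52694357 -0.14071898  0.13683779] [ 1.78343293e-04 -3.41454252e-02  9.99416858e-01 -4.29220931e-05] 0.03728827548545938 [ 0.23174816 -0.0397484  -0.43732683]
```

View pics/w6c.png

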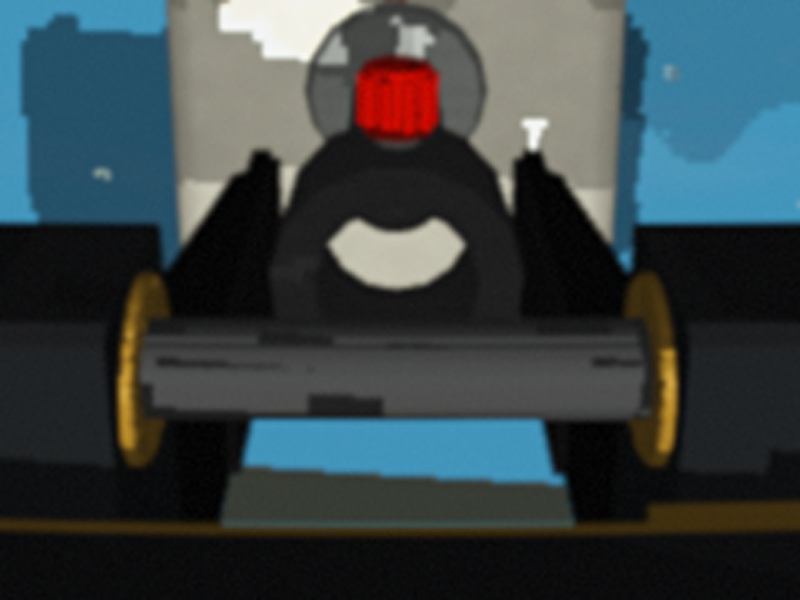

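```bash
python3 - <<'E'
from h import *
c=np.load('w6.npy',allow_pickle=True).item()
f=lambda l:[[x/3.3333+160-.35,y/3.3333+200-.35] for x,y in l]
print('back edge',np.round(toplane(c,f([[397,231],[355,218],[435,218]]),.1145),4).tolist())
zt=.1368-.0031+.024
print('collar',np.round(toplane(c,f([[397,168],[395,208],[270,285],[523,285]]),zt),4).tolist())
print('bottom bore back', np.round(toplane(c,f([[397,289]]),zt-.024),4).tolist())
E
```

```text
back edge [[0.5395, -0.1393, 0.1145], [0.5374, -0.1472, 0.1145], [0.5364, -0.1324, 0.1145]]
collar [[0.5106, -0.1412, 0.1577], [0.5167, -0.1411, 0.1577], [0.5303, -0.1586, 0.1577], [0.5277, -0.1214, 0.1577]]
bottom bore back [[0.5417, -0.1391, 0.1337]]
```

Collar and shaft coincide to within about 0.5 mm. Starting the insertion.

Call:
servo_tool([
  [0, 0, -6, 0, 1],
  [0, 0, -12, 0, 1],
  [0, 0, -16, 0, 1],
  [0, 0, -18, 0, 1],
  [0, 0, -20, 0, 1],
  [0, 0, -22, 0, 1],
  [0, 0, -23, 0, 1],
  [0, 0, -24, 0, 1],
  [0, 0, -25, 0, 1],
  [0, 0, -25, 0, 1],
])

```text
time: 17.6
ee_pos: [0.5267, -0.1414, 0.1116]
orientation: [-0.0, -0.034, 0.999, 0.0]
wrist_force: [0.1, 0.3, -1.0]
gripper_width: 0.0376
grasp_force: 30.0
```

Call:
servo_tool([
  [0, 0, -1, 0, 1],
  [0, 0, -2, 0, 1],
  [0, 0, -3, 0, 1],
  [0, 0, -4, 0, 1],
  [0, 0, -5, 0, 1],
  [0, 0, -6, 0, 1],
  [0, 0, -7, 0, 1],
  [0, 0, -8, 0, 1],
  [0, 0, -8, 0, 1],
  [0, 0, -8, 0, 1],
])

```text
time: 18.43
ee_pos: [0.5267, -0.1414, 0.1036]
orientation: [-0.0, -0.034, 0.999, 0.0]
wrist_force: [-0.4, 0.1, -0.7]
gripper_width: 0.0375
grasp_force: 30.0
```

Call:
servo_tool([
  [0, 0, -1, 0, 1],
  [0, 0, -2, 0, 1],
  [0, 0, -3, 0, 1],
  [0, 0, -4, 0, 1],
  [0, 0, -5, 0, 1],
  [0, 0, -6, 0, 1],
  [0, 0, -7, 0, 1],
  [0, 0, -8, 0, 1],
  [0, 0, -8.5, 0, 1],
  [0, 0, -8.5, 0, 1],
])

```text
time: 19.27
ee_pos: [0.5267, -0.1414, 0.095]
orientation: [-0.0, -0.034, 0.999, 0.0]
wrist_force: [0.1, 0.0, -0.9]
gripper_width: 0.0374
grasp_force: 30.0
```

```bash
python3 - <<'E'
from h import *
s=arm.state(); print(s['time'],s['ee_pos'],s['orientation'],s['gripper_width'],s['wrist_force'])
c=snap('wrist','w7.png'); np.save('w7.npy',c,allow_pickle=True)
cv2.imwrite('pics/w7c.png',cv2.resize(c['pixels'][220:325,210:350,::-1],(800,600),interpolation=2))
for cam in('wrist','scene','top'):
  if cam!='wrist': snap(cam)
  for q in ['shaft_end','collar_top','collar']:
    print(cam,q,[(np.round(r['at'],4).tolist(),round(r['confidence'],2)) for r in arm.landmark_of(q,cam)[:1]])
E
```

```text
19.2667 [ 0.52666988 -0.14136023  0.0949596 ] [-1.54246210e-04 -3.36148761e-02  9.99434847e-01  5.41066909e-05] 0.03735306471711487 [ 0.12235378  0.02355184 -0.8683815 ]
wrist shaft_end [([0.531, -0.1422, 0.1167], 0.76)]
wrist collar_top []
wrist collar [([0.5294, -0.1421, 0.0914], 0.95)]
scene shaft_end []
scene collar_top [([0.527, -0.1374, 0.1161], 0.46)]
scene collar [([0.5286, -0.1451, 0.0917], 0.63)]
top shaft_end []
top collar_top []
top collar []
```

View pics/w7c.png

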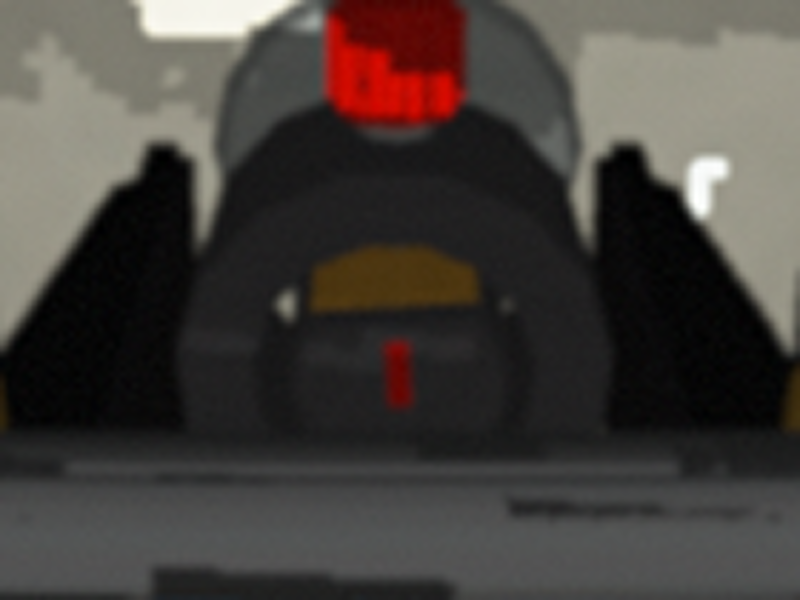

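The collar is on: the brass flat at (395,280) lies under the screw, with the shaft centred in the bore. Drawing it along +x until the tip touches.

Call:
servo_tool([
  [0.2, 0, 0, 0, 1],
  [0.3, 0, 0, 0, 1],
  [0.4, 0, 0, 0, 1],
  [0.5, 0, 0, 0, 1],
  [0.6, 0, 0, 0, 1],
  [0.7, 0, 0, 0, 1],
  [0.8, 0.1, 0, 0, 1],
  [0.8, 0.1, 0, 0, 1],
  [0.8, 0.1, 0, 0, 1],
  [0.8, 0.1, 0, 0, 1],
])

```text
time: 20.7
ee_pos: [0.5276, -0.1413, 0.0951]
orientation: [-0.0, -0.034, 0.999, 0.0]
wrist_force: [0.4, 0.4, -0.6]
gripper_width: 0.0375
grasp_force: 30.0
```

```bash
python3 - <<'E'
from h import *
c=np.load('w7.npy',allow_pickle=True).item(); p=c['pixels'][:,:,::].astype(int)
br=(p[...,0]-p[...,2])  # brass: red-blue large
pts=[]
for x in range(266,292):
    col=br[255:282,x]; 
    k=np.nonzero((col[:-1]>=25)&(col[1:]<25))[0]
    if len(k): i=k[0]; pts.append([x,255+i+(col[i]-25)/(col[i]-col[i+1])])
P=toplane(c,pts,.116)[:,:2]; print(np.round(pts,1).tolist()); a=np.polyfit(P[:,1],P[:,0],1); print('flat angle deg',np.degrees(np.arctan(-a[0])),P.mean(0))
E
```

```text
[[266.0, 274.2], [267.0, 274.0], [268.0, 274.0], [269.0, 273.9], [270.0, 273.9], [271.0, 273.8], [272.0, 273.7], [273.0, 273.7], [274.0, 273.7], [275.0, 273.6], [276.0, 273.4], [277.0, 273.4], [278.0, 273.4], [279.0, 273.4], [280.0, 273.4], [281.0, 273.2], [282.0, 273.2], [283.0, 273.2], [284.0, 273.1], [285.0, 272.9], [286.0, 272.9], [287.0, 272.9], [288.0, 272.9], [289.0, 272.8], [290.0, 272.8], [291.0, 272.7]]
flat angle deg 7.39862125538296 [ 0.52231349 -0.14114347]
```

```bash
python3 - <<'E'
from h import *
c=np.load('w4.npy',allow_pickle=True).item(); T=np.array(c['cam_to_world']).copy()
T[:3,3]+=np.array([.51557,-.14045,.21966])-np.array([.4447,.3202,.1413]); c['cam_to_world']=T
print(np.round(T,4).tolist())
p=cv2.imread('pics/w3.png')[:,:,::-1].astype(int)
br=p[...,0]-p[...,2]; pts=[]
for x in range(271,286):
    col=br[216:234,x]; k=np.nonzero((col[:-1]>=25)&(col[1:]<25))[0]
    if len(k): i=k[0]; pts.append([x,216+i+(col[i]-25)/(col[i]-col[i+1])])
P=toplane(c,pts,.116)[:,:2]; a=np.polyfit(P[:,1],P[:,0],1); print('flat',np.degrees(np.arctan(-a[0])),np.round(pts,1).tolist())
# drive edges: white vs blue (blue-red)
bl=p[...,2]-p[...,0]
def edge(pix,z,axis):
    P=toplane(c,pix,z)[:,:2]
    for _ in range(3):
        a=np.polyfit(P[:,1-axis],P[:,axis],1); r=np.abs(P[:,axis]-np.polyval(a,P[:,1-axis])); P=P[r<=max(.0006,2*np.median(r))]
    return np.degrees(np.arctan(a[0]))*(1 if axis==1 else -1),len(P)
L=[];R=[];B=[]
for y in range(165,262):
    row=bl[y]
    xs=np.nonzero(row[200:276]>30)[0]; L.append([200+xs.max()+.5,y]) if len(xs) else 0
    xs=np.nonzero(row[280:360]>30)[0]; R.append([280+xs.min()-.5,y]) if len(xs) else 0
for x in range(242,326):
    ys=np.nonzero(bl[250:300,x]>30)[0]; B.append([x,250+ys.min()-.5]) if len(ys) else 0
print('L',edge(L,.055,1),'R',edge(R,.055,1),'B',edge(B,.055,0))
red=(p[...,0]>80)&(p[...,0]>2.2*p[...,1]); ys,xs=np.nonzero(red[160:184,262:290]); P=toplane(c,np.c_[xs+262,ys+160],.055)[:,:2]
print('arrow stem',np.degrees(np.arctan(np.polyfit(P[:,0],P[:,1],1)[0])),len(P),P.mean(0))
E
```

```text
[[0.0014, 0.9649, 0.2627, 0.4421], [1.0, -0.0014, -0.0001, -0.1399], [0.0003, 0.2627, -0.9649, 0.3896], [0.0, 0.0, 0.0, 1.0]]
flat 7.206819971891949 [[271.0, 224.7], [272.0, 224.5], [273.0, 224.2], [274.0, 224.2], [275.0, 224.2], [276.0, 224.1], [277.0, 223.9], [278.0, 223.9], [279.0, 223.9], [280.0, 223.7], [281.0, 223.5], [282.0, 223.4], [283.0, 223.2], [284.0, 223.1], [285.0, 222.7]]
L (np.float64(3.4638323783444145), 90) R (np.float64(3.8531085533268787), 68) B (np.float64(4.739388244726904), 63)
arrow stem 7.685883509072598 93 [ 0.48943702 -0.1426721 ]
```

Call:
servo_tool([
  [0.1, 0, 0, 0.01, 1],
  [0.2, 0, 0, 0.02, 1],
  [0.3, 0, 0, 0.03, 1],
  [0.4, 0, 0, 0.04, 1],
  [0.5, 0, 0, 0.04, 1],
  [0.6, 0, 0, 0.04, 1],
  [0.6, 0, 0, 0.04, 1],
  [0.6, 0, 0, 0.04, 1],
  [0.6, 0, 0, 0.04, 1],
  [0.6, 0, 0, 0.04, 1],
])

```text
time: 21.53
ee_pos: [0.5282, -0.1413, 0.0952]
orientation: [-0.0, -0.054, 0.999, -0.0]
wrist_force: [0.5, -0.2, -1.0]
gripper_width: 0.0379
grasp_force: 30.0
```

Call:
servo_tool([
  [0.1, 0, 0, 0, 1],
  [0.2, 0, 0, 0, 1],
  [0.3, 0, 0, 0, 1],
  [0.4, 0, 0, 0, 1],
  [0.5, 0, 0, 0, 1],
  [0.5, 0, 0, 0, 1],
  [0.5, 0, 0, 0, 1],
  [0.5, 0, 0, 0, 1],
  [0.5, 0, 0, 0, 1],
  [0.5, 0, 0, 0, 1],
])

```text
time: 22.37
ee_pos: [0.5287, -0.1413, 0.0951]
orientation: [0.0, -0.054, 0.999, -0.0]
wrist_force: [0.6, 0.7, -1.0]
gripper_width: 0.0378
grasp_force: 30.0
```

Call:
servo_tool([
  [0.1, 0, 0, 0, 1],
  [0.2, 0, 0, 0, 1],
  [0.3, 0, 0, 0, 1],
  [0.4, 0, 0, 0, 1],
  [0.5, 0, 0, 0, 1],
  [0.5, 0, 0, 0, 1],
  [0.5, 0, 0, 0, 1],
  [0.5, 0, 0, 0, 1],
  [0.5, 0, 0, 0, 1],
  [0.5, 0, 0, 0, 1],
])

```text
time: 23.2
ee_pos: [0.529, -0.1413, 0.0951]
orientation: [-0.0, -0.054, 0.999, 0.0]
wrist_force: [-1.3, -0.1, 0.1]
gripper_width: 0.0372
grasp_force: 30.0
```

Contact has started. A bit more for a gentle press.

Call:
servo_tool([
  [0.1, 0, 0, 0, 1],
  [0.2, 0, 0, 0, 1],
  [0.3, 0, 0, 0, 1],
  [0.3, 0, 0, 0, 1],
  [0.3, 0, 0, 0, 1],
  [0.3, 0, 0, 0, 1],
  [0.3, 0, 0, 0, 1],
  [0.3, 0, 0, 0, 1],
  [0.3, 0, 0, 0, 1],
  [0.3, 0, 0, 0, 1],
])

```text
time: 24.03
ee_pos: [0.5292, -0.1413, 0.095]
orientation: [-0.0, -0.054, 0.999, 0.0]
wrist_force: [-3.8, -0.4, 0.2]
gripper_width: 0.0377
grasp_force: 30.0
```

```bash
python3 - <<'E'
from h import *
s=arm.state(); print(s['time'],s['ee_pos'],s['wrist_force'],s['moment'])
c=snap('wrist','w8.png'); np.save('w8.npy',c,allow_pickle=True)
cv2.imwrite('pics/w8c.png',cv2.resize(c['pixels'][220:325,210:350,::-1],(800,600),interpolation=2))
E
```

```text
24.0333 [ 0.52921163 -0.14128408  0.09503166] [-3.79599484 -0.42960275  0.21317142] [0.02545705 0.76706118 0.02010008]
```

View pics/w8c.png

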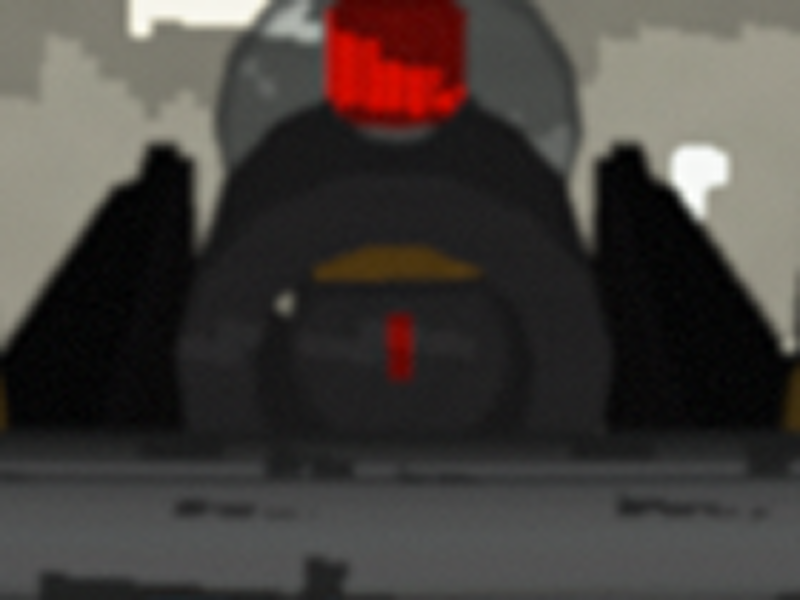

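```bash
python3 - <<'E'
from h import *
c=np.load('w8.npy',allow_pickle=True).item(); p=c['pixels'].astype(int); br=p[...,0]-p[...,2]
x=280
print([(y,br[y,x],p[y,x].tolist()) for y in range(258,274)])
ax=np.array([.5305,-.141]); d=np.array([-np.cos(.1),-np.sin(.1)])
P=lambda cen,r,z: proj(c,[[*(cen+d*r),z]])[0]
for dz in(-.003,-.002,-.001,0,.001,.002,.003):   # shaft end relative to collar top
    zt=.116-dz; cen=ax-d*.0013
    a=P(cen,.012,zt-.0014); b=P(ax,.0065,.116); print(dz, a.round(2), b.round(2), (b-a)[1].round(2), 'outer', P(cen,.019,zt)[1].round(2))
E
```

```text
[(258, np.int64(0), [32, 32, 32]), (259, np.int64(1), [33, 31, 32]), (260, np.int64(0), [32, 32, 32]), (261, np.int64(0), [33, 32, 33]), (262, np.int64(10), [41, 35, 31]), (263, np.int64(38), [60, 44, 22]), (264, np.int64(55), [73, 53, 18]), (265, np.int64(59), [77, 55, 18]), (266, np.int64(59), [76, 55, 17]), (267, np.int64(55), [73, 52, 18]), (268, np.int64(35), [57, 43, 22]), (269, np.int64(12), [38, 33, 26]), (270, np.int64(0), [27, 27, 27]), (271, np.int64(-2), [26, 25, 28]), (272, np.int64(-1), [29, 30, 30]), (273, np.int64(0), [35, 34, 35])]
-0.003 [277.89 264.92] [277.84 271.62] 6.7 outer 252.23
-0.002 [277.9  264.09] [277.84 271.62] 7.53 outer 251.46
-0.001 [277.9  263.27] [277.84 271.62] 8.35 outer 250.7
0 [277.91 262.46] [277.84 271.62] 9.16 outer 249.95
0.001 [277.92 261.66] [277.84 271.62] 9.96 outer 249.2
0.002 [277.92 260.86] [277.84 271.62] 10.76 outer 248.47
0.003 [277.93 260.08] [277.84 271.62] 11.54 outer 247.74
```

The image geometry hints that the collar may sit 1–3 mm high. I'll check the height directly: back off, lower the collar gently until it touches the boss (z = 60 mm), then come up exactly 32 mm.

Call:
servo_tool([
  [-0.8, 0, 0, 0, 1],
  [-1.6, 0, 0, 0, 1],
  [-1.8, 0, -2, 0, 1],
  [-1.8, 0, -6, 0, 1],
  [-1.8, 0, -10, 0, 1],
  [-1.8, 0, -14, 0, 1],
  [-1.8, 0, -18, 0, 1],
  [-1.8, 0, -22, 0, 1],
  [-1.8, 0, -25, 0, 1],
  [-1.8, 0, -26, 0, 1],
])

```text
time: 24.92
ee_pos: [0.5272, -0.1412, 0.0682]
orientation: [-0.001, -0.054, 0.999, 0.0]
wrist_force: [-1.0, -0.9, -0.5]
gripper_width: 0.0375
grasp_force: 30.0
```

Call:
servo_tool([
  [0, 0, -0.4, 0, 1],
  [0, 0, -0.8, 0, 1],
  [0, 0, -1.2, 0, 1],
  [0, 0, -1.6, 0, 1],
  [0, 0, -2, 0, 1],
  [0, 0, -2.4, 0, 1],
  [0, 0, -2.8, 0, 1],
  [0, 0, -3, 0, 1],
  [0, 0, -3, 0, 1],
  [0, 0, -3, 0, 1],
])

```text
time: 25.75
ee_pos: [0.5277, -0.1413, 0.0661]
orientation: [-0.0, -0.054, 0.999, -0.0]
wrist_force: [-0.3, -0.6, -0.6]
gripper_width: 0.0376
grasp_force: 30.0
```

Call:
servo_tool([
  [0, 0, -0.2, 0, 1],
  [0, 0, -0.4, 0, 1],
  [0, 0, -0.6, 0, 1],
  [0, 0, -0.8, 0, 1],
  [0, 0, -1, 0, 1],
  [0, 0, -1.2, 0, 1],
  [0, 0, -1.4, 0, 1],
  [0, 0, -1.6, 0, 1],
  [0, 0, -1.6, 0, 1],
  [0, 0, -1.6, 0, 1],
])

```text
time: 26.58
ee_pos: [0.5277, -0.1413, 0.0645]
orientation: [-0.0, -0.054, 0.999, 0.0]
wrist_force: [-0.2, -0.8, -0.8]
gripper_width: 0.0375
grasp_force: 30.0
```

Call:
servo_tool([
  [0, 0, -0.2, 0, 1],
  [0, 0, -0.4, 0, 1],
  [0, 0, -0.6, 0, 1],
  [0, 0, -0.8, 0, 1],
  [0, 0, -1, 0, 1],
  [0, 0, -1.2, 0, 1],
  [0, 0, -1.2, 0, 1],
  [0, 0, -1.2, 0, 1],
  [0, 0, -1.2, 0, 1],
  [0, 0, -1.2, 0, 1],
])

```text
time: 27.42
ee_pos: [0.5277, -0.1413, 0.0634]
orientation: [0.0, -0.054, 0.999, -0.0]
wrist_force: [-0.4, -0.2, -0.8]
gripper_width: 0.0377
grasp_force: 30.0
```

Call:
servo_tool([
  [0, 0, -0.2, 0, 1],
  [0, 0, -0.4, 0, 1],
  [0, 0, -0.6, 0, 1],
  [0, 0, -0.8, 0, 1],
  [0, 0, -0.8, 0, 1],
  [0, 0, -0.8, 0, 1],
  [0, 0, -0.8, 0, 1],
  [0, 0, -0.8, 0, 1],
  [0, 0, -0.8, 0, 1],
  [0, 0, -0.8, 0, 1],
])

```text
time: 28.25
ee_pos: [0.5277, -0.1413, 0.0631]
orientation: [-0.0, -0.054, 0.999, -0.0]
wrist_force: [-3.2, 1.3, 5.4]
gripper_width: 0.0383
grasp_force: 30.0
```

The collar touches the boss at TCP z = 0.0631, so flush is at 0.0951, which confirms the first height. Returning there and pressing again.

Call:
servo_tool([
  [0, 0, 1.5, 0, 1],
  [0, 0, 5, 0, 1],
  [0, 0, 10, 0, 1],
  [0, 0, 16, 0, 1],
  [0, 0, 22, 0, 1],
  [0, 0, 27, 0, 1],
  [0, 0, 31, 0, 1],
  [0, 0, 32.6, 0, 1],
  [0, 0, 32.6, 0, 1],
  [0, 0, 32.6, 0, 1],
])

```text
time: 29.08
ee_pos: [0.5276, -0.1413, 0.0952]
orientation: [-0.0, -0.054, 0.999, -0.0]
wrist_force: [-0.1, -0.1, -0.7]
gripper_width: 0.0375
grasp_force: 30.0
```

Call:
servo_tool([
  [0.3, 0, 0, 0, 1],
  [0.6, 0, 0, 0, 1],
  [0.9, 0, 0, 0, 1],
  [1.2, 0, 0, 0, 1],
  [1.5, 0, 0, 0, 1],
  [1.7, 0, 0, 0, 1],
  [1.8, 0, 0, 0, 1],
  [1.8, 0, 0, 0, 1],
  [1.8, 0, 0, 0, 1],
  [1.8, 0, 0, 0, 1],
])

```text
time: 29.92
ee_pos: [0.5291, -0.1412, 0.0949]
orientation: [-0.0, -0.054, 0.999, 0.0]
wrist_force: [-2.6, -0.4, -1.1]
gripper_width: 0.0377
grasp_force: 30.0
```

Call:
servo_tool([
  [0.1, 0, 0, 0, 1],
  [0.2, 0, 0, 0, 1],
  [0.2, 0, 0, 0, 1],
  [0.2, 0, 0, 0, 1],
  [0.2, 0, 0, 0, 1],
  [0.2, 0, 0, 0, 1],
  [0.2, 0, 0, 0, 1],
  [0.2, 0, 0, 0, 1],
  [0.2, 0, 0, 0, 1],
  [0.2, 0, 0, 0, 1],
])

```text
time: 30.75
ee_pos: [0.5293, -0.1412, 0.0949]
orientation: [-0.001, -0.054, 0.999, 0.0]
wrist_force: [-4.8, -0.8, -0.2]
gripper_width: 0.0377
grasp_force: 30.0
```

```bash
python3 -c "
from station import arm
print(arm.close_job())"
```

```text
the job is handed in; nothing more can be done
None
```

I turned the shaft's flat to the arrow (about 3° off by camera) and slid the collar on with its screw on the flat. Its top is flush by a touch check on the boss, the tip presses with about 5 N, and I handed the job in at 30.8 s with the gripper still holding it.

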